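# Snap the rolling pin back into its holder

## Task

The steel pastry cutter has been left in the rolling-pin holder: lift it out and stand it on the white chopping board. Then take the rolling pin, lay it level over the holder and press it down between the two spring clips until both snap over its ends and it lies fully home in the saddles; let go. Leave the jar, the measuring cup and the pastry brush where they are.

Things in the scene. Friction and masses are not known exactly. Their poses are not given: they have to be found in the camera images.
- holder: Wooden rolling-pin holder fixed to the bench. Base 80 (x) x 236 (y) x 12 mm; origin = centre of its underside, z up, y = the line between the clips, along which the stored pin lies. V saddles, 12 mm thick in y and 47 mm wide in x, stand at y = -60 and +60 mm, tips 46 mm above the bench; only the base lies between them. The sprung clips stand at y = -99 and +99 mm.
- seat (a point): Point on the holder where the middle of the stored pin must lie: midway between the clips, 52 mm above the bench. Axes as the holder's. Pushing the pin straight down between the clips takes about 8 to 16 N.
- bead_a (a point): Centre of the round inward bead (radius 5 mm) of the clip at the holder's +y end: a sprung steel cheek 36 mm wide in x, hinged just above the base. At rest it lies 66 mm above the bench and the two beads leave 182 mm between them. Above it a lip flares outwards, its top 90 mm above the bench.
- bead_b (a point): The same for the clip at the holder's -y end.
- pin: Pale wooden rolling pin without handles, a round bar 190 mm long and 36 mm thick; over the last 7.5 mm each end tapers to a flat 10 mm across, and these tapers spread the clips. Both ends are alike. Origin = its middle, on its axis; its own y = its length (x, z may be rolled). It lies loose on the bench, origin 18 mm up; 0.10 to 0.20 kg.
- cutter: Round steel pastry cutter, a plain ring open at both ends: 64 mm outside diameter, 3 mm wall, 45 mm high, about 70 g. Origin = centre of its lower rim, z = its axis. It starts standing on the holder's base between the saddles (origin 12 mm above the bench).
- board: White plastic chopping board fixed to the bench, 260 (x) x 220 (y) x 12 mm, empty. Origin = centre of its underside on the bench, z up.
- clip_a (a joint): Swing of the clip at the holder's +y end, rad: 0 = at rest, upright; grows as it is spread outwards (about 0.08 as the pin's end passes its bead); springs back by itself and is below 0.04 once snapped over the pin.
- clip_b (a joint): The same for the clip at the holder's -y end.
- jar: White lidded jar, 66 mm across, 100 mm high, loose, to be left alone. Origin = centre of its underside.
- cup: Small steel measuring cup, 68 mm across, 50 mm high, loose, to be left alone. Origin = centre of its underside.
- brush: Pastry brush lying flat on the bench near the robot, 160 mm long, to be left alone. Its own x = its length.
There are look-alikes about, which are no part of the job. Leave any red look-alike of the cutter alone. Leave any purple look-alike of the pin alone.

How it is judged:
On the way, in this order (a step that is already met when the one before it is completed fails the run):
1. the cutter stands on the board, let go (x of cutter in the frame of board between -0.1 and 0.1 m and y of cutter in the frame of board between -0.08 and 0.08 m and z of cutter in the frame of board between 0.006 and 0.017 m and angle between cutter's own z axis and vertical below 0.1 rad and contact force between the fingers and cutter below 0.1 N), for 0.2 s.
2. the pin lies home in the saddles with both clips snapped over its ends (x of pin in the frame of seat between -0.004 and 0.004 m and y of pin in the frame of seat between -0.004 and 0.004 m and z of pin in the frame of seat between -0.004 and 0.003 m and angle between the y axis of pin and the y axis of holder, either way round below 0.06 rad and value of joint each of clip_a, clip_b below 0.04 rad), for 0.2 s.
At the end, for the whole second after the job is handed in: The pin lies in the saddles, both clips snapped over it (below 0.04 rad): its middle within 4 mm of the seat point along and across, at most 3 mm high, aligned within 0.06 rad. The cutter stands upright (within 0.1 rad) wholly on the board. Both at rest and let go (all of step 2 and x of cutter in the frame of board between -0.1 and 0.1 m and y of cutter in the frame of board between -0.08 and 0.08 m and z of cutter in the frame of board between 0.006 and 0.017 m and angle between cutter's own z axis and vertical below 0.1 rad and linear speed of each of pin, cutter below 0.02 m/s); the robot touches nothing.
It fails at once if the jar was moved by more than 30 mm (distance of jar from where it was at the start of the episode above 0.03 m).
It fails at once if the cup was moved by more than 30 mm (distance of cup from where it was at the start of the episode above 0.03 m).
It fails at once if the brush was moved by more than 30 mm (distance of brush from where it was at the start of the episode above 0.03 m).
It also fails if it takes over 56 s, if anything falls off the work surface, if the arm or the gripper's body presses on something with over 40 N, if the wrist force passes 120 N, or if a joint passes its speed limit or range.

## Robot

A 6-joint arm with a two-finger parallel gripper is mounted at the origin on the work surface. World frame = base frame: x ahead of the robot, y to its left, z up, the work surface at z = 0. Lengths are in m, angles in rad, forces in N, time in s.
With the tool pointing down it reaches from about 0.35 to 0.975 m from the base axis. Payload 17.4 kg.
Tool frame: the origin (TCP) lies at the centre of the arm's flange, where the gripper is bolted on; the fingertips stand robot.tips_ahead ahead of it and the grasp point (between the pads) lies 155 mm ahead of it (robot.tips_ahead is the distance from the TCP to the fingertips, in m); z points along the fingers, y is the line along which they close (so a half turn about z gives the same grasp; the last joint's range is limited). The gripper opens to 85 mm and grips with 20 to 120 N. Pads are 22 mm wide; open, the fingers measure 114 mm over their backs; the gripper's body (76 mm by 85 mm) begins 54 mm behind the grasp point. The pads swing forward as they close: fully open they stand 13 mm farther back than shut.
Start: joints at [-1.182, 0.116, 1.442, -0, 1.584, -0.038], TCP at [0.279, -0.614, 0.405] pointing down, gripper open.
Joint ranges: [-2.83, 2.83], [-0.83, 2.19], [0.07, 2.5], [-1.14, 4.28], [0.01, 3], [-2.97, 2.97]. Speed limits (rad/s): [1.89, 1.89, 2.22, 3.14, 3.14, 3.14].

## Interface

Orientations are given as a rotation vector (axis times angle).
In Python, from cell import robot, cams, ticket gives the robot as it stands.
- The arm moves only by the tool send_rows, never from a script. Its arguments are lists of equal length, an entry for each row: "xyz": the shift along the world's x, y, z in mm, a list of three; "turn": the turn, a rotation vector about the world's x, y, z in degrees, a list of three; "fingers": the gripper command: -1 is fully open, 1 is shut, values between are in proportion. In form: {"xyz": [[dx, dy, dz], ...], "turn": [[wx, wy, wz], ...], "fingers": [fingers, ...]}. A call has 1 to 5 rows; each row is the pose to reach, as a shift and turn from the pose commanded when the call began; what a row does not reach only later rows make up. A row lasts 1/12 s, in which the tool goes at most 41.7 mm and 7.16 degrees, less where a joint would pass 70% of its speed; a pose out of reach is approached as far as the arm can. A call with a gripper value outside its range is refused whole. The fingers move at their own pace and stop on an object; "force" is the grip in N (left out, the last holds). Time passes only in rows, so rows that repeat a pose let the fingers close. It gives the time, the measured TCP pose, the force, the opening and the grip force at its end, in the units of the state.
- robot.state(): the state, without advancing time (a new reading comes with each control period).
- cams.get_image(name): name is "scene" or "top"; returns a dict with "color" (384x512x3 uint8, red, green, blue), "z_map" (384x512 float32, m along the optical axis (not along the pixel's ray), 0 where there is no reading), "intrinsics" (3x3 intrinsics, pixels), "D" ([k1, k2, p1, p2, k3] as OpenCV has them; the pictures are not rectified), "R" (3x3) and "t" (3): a world point X has camera coordinates R X + t. Camera axes: x right, y down, z forward; pixel columns grow to the right and rows downward; lengths in m; the calibration is good to about 2 mm. A picture is of the moment at which its call begins.
- ticket.close_job(): hands the job in; it is judged then, once.
The state is a dict: "t": time; "q": joint angles; "joint_vel": joint speeds; "tau": joint torques, N m; "eef_pos": TCP position; "orientation": TCP orientation; "ft_force": force on the tool from outside, world axes, zero at the start; "moment": the same for the moment, N m; "finger_gap": finger opening in m; "finger_force": force on a finger pad.
Only numpy, scipy, OpenCV 4.12 (cv2) and the standard library are available. Lean on these libraries where they do the work, as an engineer would, in place of code of your own. Each camera call takes 0.05 s, during which the arm holds its last target. There are 200 camera calls.

## Working session

There is one attempt and no reset: what is moved stays moved. The work goes in short steps, Python scripts to look and compute and a tool call to move; the robot and the scene stay as the last step left them, time stands still between calls to the robot, and variables do not carry over. Pictures are saved under pics/ and viewed, at most 10 in all, crops included, and the job is handed in when it is done.

Besides the shell and the picture viewer there is one more tool, called as name(argument=value, ...) on one line, values as JSON. send_rows: Moves the arm, as the interface text tells. Its arguments: {"type":"object","properties":{"xyz":{"type":"array","items":{"type":"array","items":{"type":"number"}}},"turn":{"type":"array","items":{"type":"array","items":{"type":"number"}}},"fingers":{"type":"array","items":{"type":"number"}},"force":{"type":"number"}},"required":["xyz","turn","fingers"]}

```bash
mkdir -p pics; ls; cat > h.py <<'E'
import numpy as np, cv2
from cell import robot, cams, ticket
def pts(im):
    h,w=im["z_map"].shape; K=np.array(im["intrinsics"]); 
    u,v=np.meshgrid(np.arange(w),np.arange(h))
    n=cv2.undistortPoints(np.stack([u,v],-1).reshape(-1,1,2).astype(np.float64),K,np.array(im["D"])).reshape(h,w,2)
    z=im["z_map"][...,None]; c=np.concatenate([n*z,z],-1)
    return (c-np.array(im["t"]))@np.array(im["R"])
E
python3 - <<'E'
from h import *
o=[]
for n in("top","scene"):
    im=cams.get_image(n); np.savez(n+"0.npz",**im); cv2.imwrite(f"pics/{n}0.png",im["color"][...,::-1])
    print(n,np.round(-np.array(im["R"]).T@im["t"],3), np.round(im["R"][2],2), (im["z_map"]==0).mean())
print(robot.state(),robot.tips_ahead)
E
```

```text
pics
top [ 0.443 -0.004  1.288] [ 0.07  0.01 -1.  ] 0.004063924153645833
scene [1.316 0.034 0.766] [-0.75 -0.03 -0.66] 0.003987630208333333
{'t': 0.1, 'q': array([-1.18178505e+00,  1.16446109e-01,  1.44217717e+00,  7.73213496e-06,
        1.58397951e+00, -3.77914700e-02]), 'joint_vel': array([-0.00148238,  0.00027871, -0.00200989, -0.00083402,  0.00043069,
       -0.00188462]), 'tau': array([ 3.77970437e-04, -7.33672428e+01, -6.33790612e+01, -2.46935890e-06,
        5.29710043e-03, -7.29983498e-06]), 'eef_pos': array([ 0.27942969, -0.61446664,  0.40404367]), 'orientation': array([-3.06935603e+00, -6.65132471e-01,  2.65169214e-04]), 'ft_force': array([0.90093503, 0.38385415, 0.1997145 ]), 'moment': array([-0.01763432, -0.01494733,  0.02787361]), 'finger_force': 0.0, 'finger_gap': 0.08498611242354286} 0.1734
```

View pics/top0.png

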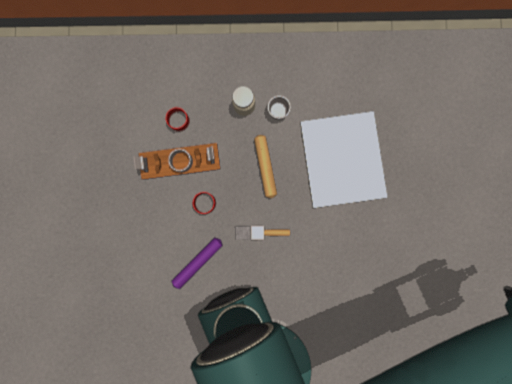

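View pics/scene0.png

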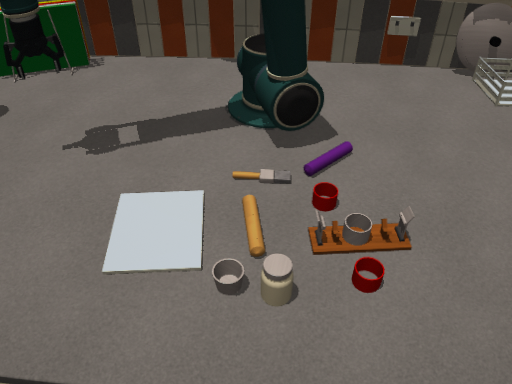

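Top view: +x is up, +y is left. It shows the holder with the cutter at about (180,161), the pin at (265,166), the board at (343,160), the jar at (243,98) and the cup at (279,107). The brush is at (262,233), the red rings at (178,119) and (204,203), and the purple pin at (197,263). The scene view agrees.

```bash
cat >> h.py <<'E'
def rect(xy):
    r=cv2.minAreaRect((xy*1000).astype(np.float32)); b=cv2.boxPoints(r)
    e=[b[1]-b[0],b[2]-b[1]]; l=max(e,key=np.linalg.norm); a=np.degrees(np.arctan2(l[1],l[0]))%180
    return np.round(r[0],1),np.round(sorted(r[1]),1),round(float(a),2)
def plane(im,uv,z):
    n=cv2.undistortPoints(np.asarray(uv,float).reshape(-1,1,2),np.array(im["intrinsics"]),np.array(im["D"])).reshape(-1,2)
    R=np.array(im["R"]);d=np.c_[n,np.ones(len(n))]@R; c=-R.T@np.array(im["t"])
    return (c+d*((z-c[2])/d[:,2])[:,None])[:,:2]
def big(m):
    k,l,s,_=cv2.connectedComponentsWithStats(m.astype(np.uint8)); return l==1+np.argmax(s[1:,4])
def win(m,b):
    o=np.zeros_like(m);o[b[1]:b[3],b[0]:b[2]]=m[b[1]:b[3],b[0]:b[2]];return o
def uvs(m): return np.argwhere(m)[:,::-1]
E
python3 - <<'E'
from h import *
for n,B in(("top",dict(h=(125,135,230,190),p=(248,128,284,205),b=(290,100,400,215))),("scene",dict(h=(300,205,415,255),p=(235,190,270,258),b=(100,185,212,275)))):
    im=dict(np.load(n+"0.npz")); P=pts(im); z=P[...,2]; hsv=cv2.cvtColor(im["color"],cv2.COLOR_RGB2HSV); H,S,V=cv2.split(hsv)
    print(n,"bench z",np.round(np.median(z[(S<60)&(V<130)]),4))
    b=big(win((V>150)&(S<60),B["b"])); print("board z",np.median(z[b]),"plane",rect(plane(im,uvs(b),.012)),"depth",rect(P[b][:,:2]))
    p=big(win((S>90)&(V>90),B["p"])); print("pin zmax",np.percentile(z[p],98),"plane18",rect(plane(im,uvs(p),.018)),"depth",rect(P[p&(z>.010)][:,:2]))
    h=win((S>90)&(H<25),B["h"]); hb=h&(abs(z-.012)<.005); print("holder base",hb.sum(),rect(plane(im,uvs(hb),.012)),rect(P[hb][:,:2]))
    g=win((S<80)&(z>.03),B["h"]); k,l,s,c=cv2.connectedComponentsWithStats(g.astype(np.uint8))
    for i in range(1,k):
        if s[i,4]>8: q=P[l==i]; print("  grey",s[i,4],c[i].round(1),"z",np.round(np.percentile(q[:,2],[2,50,98]),3),"mean",q.mean(0).round(4),rect(q[q[:,2]>.03][:,:2]))
E
```

```text
top bench z 0.0
board z 0.012053380908878242 plane (array([ 605.1, -244.5]), array([219.3, 260.7]), 7.13) depth (array([ 597.7, -172.5]), array([264.5, 373.2]), 97.32)
pin zmax 0.039464700490543736 plane18 (array([586.6, -12.8]), array([ 35.3, 188. ]), 10.37) depth (array([561.7, -15.2]), array([ 46.2, 234.3]), 5.97)
holder base 1393 (array([606. , 242.5]), array([ 79.4, 235.4]), 96.65) (array([606.2, 242.7]), array([ 80. , 235.7]), 96.58)
  grey 81 [209.8 153.8] z [0.054 0.077 0.093] mean [0.616  0.1425 0.0775] (array([617.3, 142.8]), array([19.4, 35.6]), 9.1)
  grey 147 [179.7 160.2] z [0.032 0.054 0.061] mean [0.6028 0.2328 0.0498] (array([603. , 232.3]), array([61. , 63.2]), 1.86)
  grey 132 [139.1 162.9] z [0.032 0.074 0.093] mean [0.5936 0.3427 0.0736] (array([593.9, 343.6]), array([21.2, 36. ]), 2.51)
scene bench z 0.0005
board z 0.0119526201553649 plane (array([ 606.6, -242.7]), array([219.3, 261. ]), 7.1) depth (array([ 905.3, -177.9]), array([240. , 892.5]), 12.2)
pin zmax 0.0377754568936452 plane18 (array([579.5, -12.7]), array([ 36. , 201.6]), 10.29) depth (array([906.9,  18.7]), array([ 47.5, 817.5]), 5.43)
holder base 1689 (array([576.7, 242.3]), array([160.3, 236.7]), 94.68) (array([572.3, 241.7]), array([162.2, 235.6]), 95.0)
  grey 252 [405.3 218.7] z [0.032 0.071 0.091] mean [0.6043 0.3419 0.0735] (array([949.7, 201.3]), array([ 34.2, 805. ]), 157.85)
  grey 124 [320.1 223.6] z [0.032 0.069 0.456] mean [0.6413 0.1422 0.083 ] (array([959. ,  95.8]), array([ 23.3, 724.6]), 171.97)
  grey 492 [357.  226.1] z [0.031 0.046 0.059] mean [0.6137 0.2325 0.0529] (array([948.2, 153. ]), array([ 63.3, 771. ]), 166.71)
```

send_rows(xyz=[[13,34,-3],[26,68,-6],[39,102,-9],[52,135,-12],[65,169,-16]], turn=[[0,0,2.9],[0,0,5.8],[0,0,8.7],[0,0,11.6],[0,0,14.4]], fingers=[-1,-1,-1,-1,-1])

```text
t: 0.52
eef_pos: [0.3446, -0.4439, 0.3883]
orientation: [-2.961, -1.048, 0.0]
ft_force: [1.0, 0.8, 1.3]
finger_gap: 0.0857
finger_force: 0.0
```

send_rows(xyz=[[13,34,-3],[26,68,-6],[39,102,-9],[52,135,-12],[65,169,-16]], turn=[[0,0,2.9],[0,0,5.8],[0,0,8.7],[0,0,11.6],[0,0,14.4]], fingers=[-1,-1,-1,-1,-1])

```text
t: 0.93
eef_pos: [0.4096, -0.2748, 0.3725]
orientation: [2.807, 1.411, 0.0]
ft_force: [0.2, -0.2, -0.6]
finger_gap: 0.0856
finger_force: 0.0
```

send_rows(xyz=[[13,34,-3],[26,68,-6],[39,102,-9],[52,135,-12],[65,169,-16]], turn=[[0,0,2.9],[0,0,5.8],[0,0,8.7],[0,0,11.6],[0,0,14.4]], fingers=[-1,-1,-1,-1,-1])

```text
t: 1.35
eef_pos: [0.4746, -0.1057, 0.3567]
orientation: [2.607, 1.752, 0.0]
ft_force: [0.1, 0.4, 0.4]
finger_gap: 0.0855
finger_force: 0.0
```

send_rows(xyz=[[13,34,-3],[26,68,-6],[39,102,-9],[52,135,-12],[65,169,-16]], turn=[[0,0,2.9],[0,0,5.8],[0,0,8.7],[0,0,11.6],[0,0,14.4]], fingers=[-1,-1,-1,-1,-1])

```text
t: 1.77
eef_pos: [0.5396, 0.0634, 0.3406]
orientation: [2.367, 2.065, 0.0]
ft_force: [0.9, -1.6, 0.0]
finger_gap: 0.0852
finger_force: 0.0
```

send_rows(xyz=[[13,34,-3],[26,68,-6],[39,102,-9],[52,135,-12],[65,169,-16]], turn=[[0,0,2.9],[0,0,5.8],[0,0,8.7],[0,0,11.6],[0,0,14.4]], fingers=[-1,-1,-1,-1,-1])

```text
t: 2.18
eef_pos: [0.6047, 0.2324, 0.3243]
orientation: [-2.09, -2.346, 0.0]
ft_force: [0.2, -1.1, 0.8]
finger_gap: 0.0851
finger_force: 0.0
```

send_rows(xyz=[[-2,0,-30],[-2,0,-62],[-2,0,-94],[-2,0,-120],[-2,0,-134]], turn=[[0,0,0],[0,0,0],[0,0,0],[0,0,0],[0,0,0]], fingers=[-1,-1,-1,-1,-1])

```text
t: 2.6
eef_pos: [0.6015, 0.2303, 0.1867]
orientation: [-2.091, -2.342, 0.006]
ft_force: [0.5, 0.4, -1.2]
finger_gap: 0.0857
finger_force: 0.0
```

send_rows(xyz=[[0,0,0],[0,0,0],[0,0,0],[0,0,0],[0,0,0]], turn=[[0,0,0],[0,0,0],[0,0,0],[0,0,0],[0,0,0]], fingers=[0,0.5,0.5,0.5,0.5], force=30)

```text
t: 3.02
eef_pos: [0.6027, 0.2306, 0.1924]
orientation: [2.092, 2.342, 0.003]
ft_force: [-0.1, -0.3, -0.7]
finger_gap: 0.0624
finger_force: 32.9
```

send_rows(xyz=[[0,0,0],[0,0,3],[0,0,8],[0,0,15],[0,0,25]], turn=[[0,0,0],[0,0,0],[0,0,0],[0,0,0],[0,0,0]], fingers=[0.5,0.5,0.5,0.5,0.5])

```text
t: 3.43
eef_pos: [0.6023, 0.2305, 0.2161]
orientation: [-2.093, -2.343, 0.001]
ft_force: [-0.4, 0.2, -0.8]
finger_gap: 0.0618
finger_force: 32.9
```

send_rows(xyz=[[0,0,15],[0,0,40],[0,0,65],[0,0,90],[0,0,110]], turn=[[0,0,0],[0,0,0],[0,0,0],[0,0,0],[0,0,0]], fingers=[0.5,0.5,0.5,0.5,0.5])

```text
t: 3.85
eef_pos: [0.6023, 0.2305, 0.3296]
orientation: [2.092, 2.342, 0.004]
ft_force: [-0.6, -0.4, -0.4]
finger_gap: 0.0619
finger_force: 33.0
```

send_rows(xyz=[[0,-20,0],[0,-45,0],[0,-75,0],[0,-105,0],[0,-136,0]], turn=[[0,0,-4],[0,0,-9],[0,0,-15],[0,0,-21],[0,0,-27]], fingers=[0.5,0.5,0.5,0.5,0.5])

```text
t: 4.27
eef_pos: [0.6021, 0.0935, 0.3274]
orientation: [2.586, 1.783, 0.002]
ft_force: [1.1, -0.1, -1.2]
finger_gap: 0.0622
finger_force: 33.0
```

send_rows(xyz=[[0,-32,0],[0,-64,0],[0,-96,0],[0,-128,0],[0,-160,0]], turn=[[0,0,-6],[0,0,-12],[0,0,-18],[0,0,-24],[0,0,-30]], fingers=[0.5,0.5,0.5,0.5,0.5])

```text
t: 4.68
eef_pos: [0.602, -0.067, 0.3275]
orientation: [2.959, 1.053, 0.002]
ft_force: [-0.4, 0.3, -1.2]
finger_gap: 0.0624
finger_force: 33.0
```

send_rows(xyz=[[0,-32,0],[0,-64,0],[0,-96,0],[0,-120,0],[0,-136,0]], turn=[[0,0,-6],[0,0,-12],[0,0,-18],[0,0,-24],[0,0,-29]], fingers=[0.5,0.5,0.5,0.5,0.5])

```text
t: 5.1
eef_pos: [0.602, -0.2038, 0.3274]
orientation: [3.129, 0.275, 0.002]
ft_force: [0.3, 1.1, -1.6]
finger_gap: 0.0621
finger_force: 33.0
```

send_rows(xyz=[[0,0,-25],[0,0,-55],[0,0,-85],[0,0,-105],[0,0,-115]], turn=[[0,0,0],[0,0,0],[0,0,0],[0,0,0],[0,0,0]], fingers=[0.5,0.5,0.5,0.5,0.5])

```text
t: 5.52
eef_pos: [0.6019, -0.2013, 0.209]
orientation: [-3.127, -0.286, 0.003]
ft_force: [0.2, -0.7, -0.9]
finger_gap: 0.0622
finger_force: 33.1
```

send_rows(xyz=[[0,0,0],[0,0,0],[0,0,0]], turn=[[0,0,0],[0,0,0],[0,0,0]], fingers=[0.5,0.5,0.5])

```text
t: 5.77
eef_pos: [0.603, -0.2016, 0.213]
orientation: [3.127, 0.286, 0.004]
ft_force: [0.2, 0.6, -0.2]
finger_gap: 0.0622
finger_force: 33.1
```

```bash
python3 - <<'E'
from h import *
im=cams.get_image("scene"); cv2.imwrite("pics/s1.png",cv2.resize(im["color"][150:300,50:300,::-1],None,fx=3,fy=3)); print(robot.state()["eef_pos"])
E
```

```text
[ 0.60291745 -0.20159241  0.21293981]
```

View pics/s1.png

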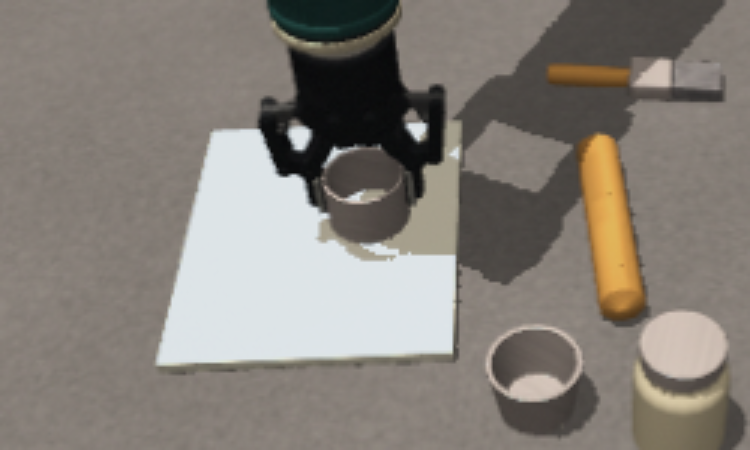

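The cutter hangs about 20 mm above the board, held at about (365,195) in the crop. I'm lowering it now.

send_rows(xyz=[[0,0,-8],[0,0,-14],[0,0,-17],[0,0,-19],[0,0,-19]], turn=[[0,0,0],[0,0,0],[0,0,0],[0,0,0],[0,0,0]], fingers=[0.5,0.5,0.5,0.5,0.5])

```text
t: 6.23
eef_pos: [0.6024, -0.2014, 0.1917]
orientation: [-3.128, -0.286, 0.001]
ft_force: [-0.4, 0.5, -0.7]
finger_gap: 0.0621
finger_force: 33.2
```

send_rows(xyz=[[0,0,-1],[0,0,-1],[0,0,-1],[0,0,-1],[0,0,-1]], turn=[[0,0,0],[0,0,0],[0,0,0],[0,0,0],[0,0,0]], fingers=[0.5,0.5,-0.6,-0.8,-1])

```text
t: 6.65
eef_pos: [0.6024, -0.2014, 0.1905]
orientation: [-3.128, -0.286, 0.0]
ft_force: [-0.5, -0.6, -0.5]
finger_gap: 0.0849
finger_force: 0.0
```

send_rows(xyz=[[0,0,0],[0,0,0],[0,0,10],[0,0,30],[0,0,55]], turn=[[0,0,0],[0,0,0],[0,0,0],[0,0,0],[0,0,0]], fingers=[-1,-1,-1,-1,-1])

```text
t: 7.07
eef_pos: [0.6021, -0.2013, 0.2455]
orientation: [-3.127, -0.286, 0.004]
ft_force: [-0.7, -0.8, 0.4]
finger_gap: 0.0854
finger_force: 0.0
```

send_rows(xyz=[[0,0,30],[-2,18,50],[-5,56,60],[-10,94,65],[-15,130,65]], turn=[[0,0,0],[0,0,0],[0,0,0],[0,0,0],[0,0,0]], fingers=[-1,-1,-1,-1,-1])

```text
t: 7.48
eef_pos: [0.5871, -0.0702, 0.3133]
orientation: [3.128, 0.285, 0.004]
ft_force: [0.7, -0.7, -0.0]
finger_gap: 0.0853
finger_force: 0.0
```

```bash
python3 - <<'E'
from h import *
for n,B in(("scene",(150,180,205,250)),("top",(290,100,400,215))):
    im=cams.get_image(n);P=pts(im);m=win((P[...,2]>.045)&(P[...,2]<.07),B)
    print(n,m.sum(), rect(P[m][:,:2]) if m.sum()>3 else "", np.percentile(P[m][:,2],[5,95]) if m.sum()>3 else "")
    p=im["color"][100:300,50:350] if n=="scene" else im["color"][80:280,120:420]
    cv2.imwrite(f"pics/{n}2.png",cv2.resize(p[...,::-1],None,fx=2.6,fy=2.6))
print(robot.state()["eef_pos"])
E
```

```text
scene 268 (array([ 606.9, -198.6]), array([63. , 66.2]), 8.83) [0.04581835 0.05799099]
top 53 (array([ 674.5, -163.3]), array([ 54.5, 221.9]), 30.81) [0.04815588 0.06045923]
[ 0.58679324 -0.0676989   0.31216894]
```

View pics/scene2.png

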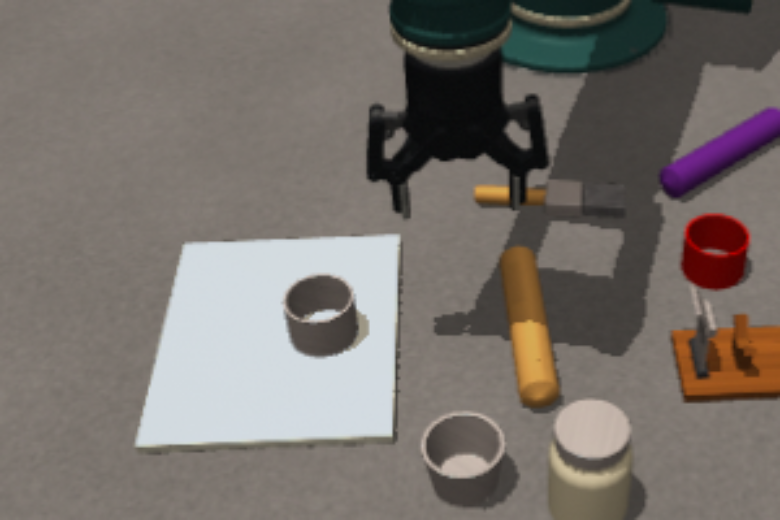

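The cutter stands upright near the board's middle at about (320,315) in the crop, and the pin is untouched. Next is the pin.

send_rows(xyz=[[0,20,0],[-1,45,-10],[-1,58,-30],[-1,59,-60],[-1,59,-80]], turn=[[0,0,0],[0,0,0],[0,0,0],[0,0,0],[0,0,0]], fingers=[-1,-1,-1,-1,-1])

```text
t: 8.0
eef_pos: [0.5862, -0.0119, 0.2294]
orientation: [3.128, 0.288, -0.0]
ft_force: [-0.8, -0.1, -0.8]
finger_gap: 0.0852
finger_force: 0.0
```

send_rows(xyz=[[0,0,-15],[0,0,-30],[0,0,-42],[0,0,-50],[0,0,-50]], turn=[[0,0,0],[0,0,0],[0,0,0],[0,0,0],[0,0,0]], fingers=[-1,-1,-1,-1,-1])

```text
t: 8.42
eef_pos: [0.5862, -0.0127, 0.1794]
orientation: [-3.128, -0.286, 0.003]
ft_force: [-0.5, 0.7, -0.4]
finger_gap: 0.0853
finger_force: 0.0
```

send_rows(xyz=[[0,0,0],[0,0,0],[0,0,0],[0,0,0],[0,0,0]], turn=[[0,0,0],[0,0,0],[0,0,0],[0,0,0],[0,0,0]], fingers=[0,0.5,0.8,0.8,0.8], force=90)

```text
t: 8.83
eef_pos: [0.5867, -0.0125, 0.1819]
orientation: [3.128, 0.286, 0.002]
ft_force: [0.1, 0.4, 4.7]
finger_gap: 0.0331
finger_force: 90.2
```

send_rows(xyz=[[0,0,0],[0,0,0],[0,0,0],[0,0,0],[0,0,0]], turn=[[0,0,0],[0,0,0],[0,0,0],[0,0,0],[0,0,0]], fingers=[1,1,1,1,1])

```text
t: 9.25
eef_pos: [0.5867, -0.0125, 0.1819]
orientation: [3.128, 0.286, 0.002]
ft_force: [-1.3, 0.1, 6.9]
finger_gap: 0.0332
finger_force: 90.4
```

send_rows(xyz=[[0,0,10],[0,0,30],[0,0,60],[0,0,90],[0,0,110]], turn=[[0,0,0],[0,0,0],[0,0,0],[0,0,0],[0,0,0]], fingers=[1,1,1,1,1])

```text
t: 9.67
eef_pos: [0.5864, -0.0124, 0.2944]
orientation: [3.128, 0.286, 0.004]
ft_force: [0.0, -0.5, -0.8]
finger_gap: 0.0328
finger_force: 89.8
```

send_rows(xyz=[[0,0,0],[0,0,0]], turn=[[0,0,0],[0,0,0]], fingers=[1,1])

```text
t: 9.83
eef_pos: [0.5864, -0.0125, 0.2924]
orientation: [3.128, 0.286, 0.004]
ft_force: [-0.5, -0.5, -1.8]
finger_gap: 0.0332
finger_force: 89.8
```

```bash
python3 - <<'E'
from h import *
im=cams.get_image("scene"); cv2.imwrite("pics/s3.png",cv2.resize(im["color"][100:300,150:420,::-1],None,fx=2.8,fy=2.8)); print(robot.state()["eef_pos"])
E
```

```text
[ 0.5862273  -0.0124207   0.29078063]
```

View pics/s3.png

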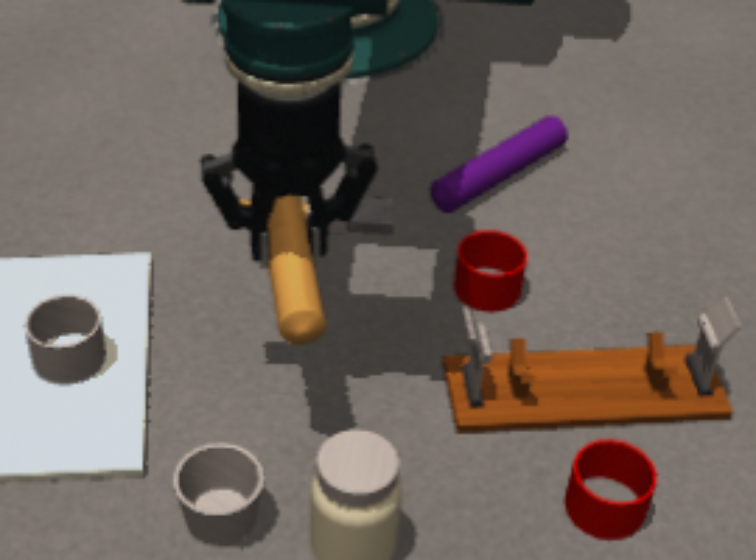

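The pin is held and level as far as this view shows, with its near end at (300,325) in the crop. Next I raise it, swing it over the holder and measure it there.

send_rows(xyz=[[0,5,15],[0,18,30],[0,35,40],[3,52,45],[5,70,45]], turn=[[0,0,2],[0,0,7],[0,0,12],[0,0,18],[0,0,24]], fingers=[1,1,1,1,1])

```text
t: 10.3
eef_pos: [0.5914, 0.0581, 0.3357]
orientation: [-2.998, -0.937, 0.001]
ft_force: [0.0, -0.8, -2.4]
finger_gap: 0.0333
finger_force: 89.8
```

send_rows(xyz=[[1,20,0],[2,40,0],[4,60,0],[6,80,0],[8,100,0]], turn=[[0,0,6],[0,0,12],[0,0,18],[0,0,24],[0,0,30]], fingers=[1,1,1,1,1])

```text
t: 10.72
eef_pos: [0.5992, 0.1585, 0.334]
orientation: [-2.653, -1.682, 0.004]
ft_force: [0.1, 0.4, -0.6]
finger_gap: 0.0334
finger_force: 89.8
```

send_rows(xyz=[[2,20,0],[4,40,0],[5,60,0],[6,75,0],[6,85,0]], turn=[[0,0,6],[0,0,13],[0,0,20],[0,0,27],[0,0,32]], fingers=[1,1,1,1,1])

```text
t: 11.13
eef_pos: [0.6053, 0.244, 0.3337]
orientation: [-2.083, -2.35, 0.004]
ft_force: [-0.5, 0.4, -2.2]
finger_gap: 0.0331
finger_force: 89.8
```

send_rows(xyz=[[0,0,0],[0,0,0],[0,0,0],[0,0,0]], turn=[[0,0,0],[0,0,0],[0,0,0],[0,0,0]], fingers=[1,1,1,1])

```text
t: 11.47
eef_pos: [0.6054, 0.2418, 0.3353]
orientation: [-2.096, -2.34, 0.001]
ft_force: [0.7, -0.7, -0.4]
finger_gap: 0.0331
finger_force: 89.8
```

```bash
python3 - <<'E'
from h import *
s=robot.state();print(s["eef_pos"],s["orientation"])
for n in("top","scene"):
    im=cams.get_image(n); np.savez(n+"4.npz",**im); P=pts(im); z=P[...,2]; H,S,V=cv2.split(cv2.cvtColor(im["color"],cv2.COLOR_RGB2HSV))
    m=(S>90)&(H<28)&(V>60)&(z>.12)&(z<.22)&(P[...,0]>.5)&(P[...,0]<.72)&(P[...,1]>.1)&(P[...,1]<.38)
    q=P[m]; print(n,m.sum(),uvs(m).min(0),uvs(m).max(0)); 
    if len(q)>9:
        print(rect(q[:,:2]),"end y",q[:,1].min(),q[:,1].max())
        for lo in np.arange(.13,.36,.02):
            k=q[(q[:,1]>lo)&(q[:,1]<lo+.02)]
            if len(k)>3: print("  y",round(lo+.01,3),"x min max",np.percentile(k[:,0],[3,97]).round(4),"top z",np.percentile(k[:,2],95).round(4),len(k))
cv2.imwrite("pics/s4.png",cv2.resize(im["color"][100:300,150:450,::-1],None,fx=2.6,fy=2.6))
E
```

```text
[0.60543892 0.24183742 0.33525297] [-2.09593054e+00 -2.33993725e+00  1.05784799e-03]
top 318 [134 144] [203 164]
(array([604.2, 237.4]), array([ 34.9, 180.2]), 96.22) end y 0.14791428914796712 0.32548732663104457
  y 0.14 x min max [0.6056 0.62  ] top z 0.182 9
  y 0.16 x min max [0.5955 0.6268] top z 0.1908 111
  y 0.18 x min max [0.5937 0.6252] top z 0.1907 104
  y 0.2 x min max [0.5922 0.625 ] top z 0.1903 57
  y 0.3 x min max [0.5803 0.584 ] top z 0.1846 13
  y 0.32 x min max [0.5794 0.5874] top z 0.1867 22
scene 1152 [327 176] [413 194]
(array([624.6, 240.9]), array([ 58.7, 184.7]), 94.24) end y 0.1479908643890777 0.3322316097252017
  y 0.14 x min max [0.614  0.6221] top z 0.1793 9
  y 0.16 x min max [0.6079 0.6328] top z 0.1899 161
  y 0.18 x min max [0.6075 0.631 ] top z 0.1899 155
  y 0.2 x min max [0.6035 0.6291] top z 0.19 154
  y 0.22 x min max [0.6002 0.6269] top z 0.1897 159
  y 0.24 x min max [0.5999 0.6243] top z 0.1906 48
  y 0.26 x min max [0.6173 0.6478] top z 0.189 39
  y 0.28 x min max [0.5987 0.6205] top z 0.1899 114
  y 0.3 x min max [0.5921 0.6176] top z 0.19 154
  y 0.32 x min max [0.5915 0.616 ] top z 0.19 146
  y 0.34 x min max [0.6009 0.6136] top z 0.1875 13
```

View pics/s4.png

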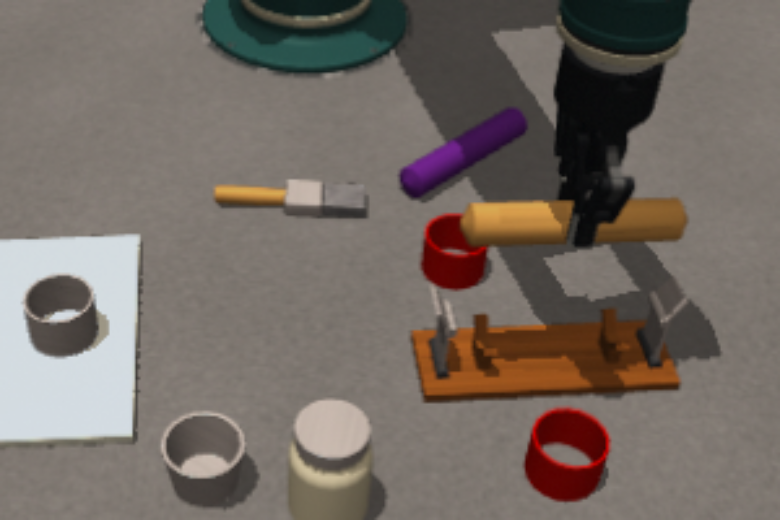

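```bash
python3 - <<'E'
from h import *
for n,W in(("top",(125,135,215,175)),("scene",(322,168,420,200))):
    im=dict(np.load(n+"4.npz")); z=pts(im)[...,2]; H,S,V=cv2.split(cv2.cvtColor(im["color"],cv2.COLOR_RGB2HSV))
    m=win((z>.135)&(z<.215)&(S>60)&(H<30),W); uv=uvs(m); cols=range(uv[:,0].min(),uv[:,0].max()+1)
    a=[];b=[]
    for c in cols:
        r=uv[uv[:,0]==c][:,1]
        if len(r)>5: a.append((c,r.min()-.5)); b.append((c,r.max()+.5))
    pa,pb=plane(im,a,.172),plane(im,b,.172)
    print(n,"ends on axis plane",plane(im,[(cols[0]-.5,np.mean([x[1] for x in (a[0],b[0])])),(cols[-1]+.5,np.mean([x[1] for x in (a[-1],b[-1])]))],.172).round(4).tolist())
    if n=="top":
        for p,q in list(zip(pa,pb))[::4]: y=(p[1]+q[1])/2; print("y",y.round(3),"mid x",((p[0]+q[0])/2).round(4),"w",(p[0]-q[0]).round(4),"holder line",round(.6061-(y-.2425)*.1157,4))
E
```

```text
top ends on axis plane [[0.6194, 0.3321], [0.6127, 0.1474]]
y 0.203 mid x 0.6175 w 0.0157 holder line 0.6106
y 0.193 mid x 0.6095 w 0.0366 holder line 0.6118
y 0.183 mid x 0.6094 w 0.0366 holder line 0.613
y 0.172 mid x 0.6118 w 0.0366 holder line 0.6142
y 0.162 mid x 0.6117 w 0.0366 holder line 0.6154
y 0.151 mid x 0.6115 w 0.0262 holder line 0.6166
scene ends on axis plane [[0.616, 0.1477], [0.595, 0.3409]]
```

send_rows(xyz=[[1,0,-20],[2,1,-40],[2,1,-55],[2,1,-65],[2,1,-70]], turn=[[0,0,0.3],[0,0,0.3],[0,0,0.3],[0,0,0.3],[0,0,0.3]], fingers=[1,1,1,1,1])

```text
t: 11.98
eef_pos: [0.6072, 0.2432, 0.264]
orientation: [-2.087, -2.347, 0.003]
ft_force: [-0.5, 0.9, -1.3]
finger_gap: 0.033
finger_force: 89.8
```

send_rows(xyz=[[0,0,-2],[0,0,-4],[0,0,-7],[0,0,-10],[0,0,-10]], turn=[[0,0,0],[0,0,0],[0,0,0],[0,0,0],[0,0,0]], fingers=[1,1,1,1,1])

```text
t: 12.4
eef_pos: [0.6074, 0.2435, 0.2555]
orientation: [-2.087, -2.348, 0.0]
ft_force: [-0.1, 0.5, -1.7]
finger_gap: 0.0334
finger_force: 89.8
```

```bash
python3 - <<'E'
from h import *
s=robot.state();print(s["eef_pos"],s["orientation"],s["ft_force"],s["moment"])
a=cams.get_image("scene")["color"][130:270,280:440,::-1]; b=cams.get_image("top")["color"][120:200,110:240,::-1]
a=cv2.resize(a,(640,560),interpolation=cv2.INTER_CUBIC); cv2.imwrite("pics/s5.png",a)
cv2.imwrite("pics/t5.png",cv2.resize(b,None,fx=5,fy=5))
E
```

```text
[0.60738338 0.24351618 0.25551386] [-2.08675735e+00 -2.34840481e+00  1.42160764e-04] [-0.08553315  0.51883192 -1.69913464] [-0.02210992  0.00394605 -0.0106192 ]
```

View pics/s5.png

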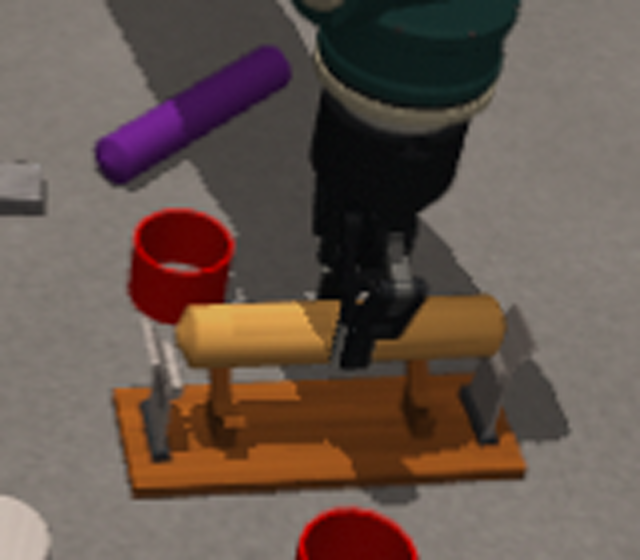

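The pin sits between the lips and above the saddles, with its ends at about x=178 and x=505 in the crop. There's no contact yet, so I press down slowly while watching the forces.

send_rows(xyz=[[0,0,-3],[0,0,-6],[0,0,-9],[0,0,-11],[0,0,-11]], turn=[[0,0,0],[0,0,0],[0,0,0],[0,0,0],[0,0,0]], fingers=[1,1,1,1,1])

```text
t: 12.92
eef_pos: [0.6073, 0.2435, 0.2439]
orientation: [-2.086, -2.348, 0.001]
ft_force: [0.9, -0.1, -0.8]
finger_gap: 0.0328
finger_force: 89.8
```

```bash
python3 -c "
from h import *
s=robot.state();print(s['eef_pos'],s['ft_force'],s['moment'])"
```

```text
[0.60730723 0.24348113 0.24392122] [ 0.87188103 -0.08712398 -0.83806797] [-0.06633089 -0.01190939 -0.04296945]
```

send_rows(xyz=[[0,0,-3],[0,0,-6],[0,0,-6]], turn=[[0,0,0],[0,0,0],[0,0,0]], fingers=[1,1,1])

```text
t: 13.17
eef_pos: [0.6075, 0.2435, 0.2385]
orientation: [2.087, 2.348, 0.0]
ft_force: [0.4, -1.0, 0.9]
finger_gap: 0.0327
finger_force: 90.0
```

```bash
python3 -c "
from h import *
s=robot.state();print(s['eef_pos'],s['ft_force'],s['moment'])"
```

```text
[0.60747066 0.24351496 0.23850684] [ 0.4284608  -0.9632202   0.86022801] [ 0.04682134 -0.07347885 -0.08407416]
```

send_rows(xyz=[[0,0,-3],[0,0,-5],[0,0,-5]], turn=[[0,0,0],[0,0,0],[0,0,0]], fingers=[1,1,1])

```text
t: 13.42
eef_pos: [0.6072, 0.2436, 0.233]
orientation: [-2.086, -2.348, 0.001]
ft_force: [-2.4, 0.2, -2.6]
finger_gap: 0.0332
finger_force: 89.7
```

```bash
python3 -c "
from h import *
s=robot.state();print(s['eef_pos'],s['ft_force'],s['moment'])"
```

```text
[0.60723278 0.24355473 0.23296736] [-2.41009031  0.21277808 -2.57797886] [ 0.16928166  0.22211498 -0.02265849]
```

send_rows(xyz=[[0,0,-3],[0,0,-6],[0,0,-9],[0,0,-11],[0,0,-11]], turn=[[0,0,0],[0,0,0],[0,0,0],[0,0,0],[0,0,0]], fingers=[1,1,1,1,1])

```text
t: 13.83
eef_pos: [0.6072, 0.2435, 0.2217]
orientation: [-2.086, -2.348, 0.002]
ft_force: [-1.0, 0.9, -3.2]
finger_gap: 0.033
finger_force: 89.9
```

```bash
python3 -c "
from h import *
s=robot.state();print(s['eef_pos'],s['ft_force'],s['moment'])
b=cams.get_image('scene')['color'][130:270,280:440,::-1]; cv2.imwrite('pics/s6.png',cv2.resize(b,(640,560),interpolation=cv2.INTER_CUBIC))"
```

```text
[0.60721477 0.24349645 0.22168162] [-0.98190549  0.8915804  -3.19867313] [0.19510259 0.05425985 0.06160107]
```

View pics/s6.png

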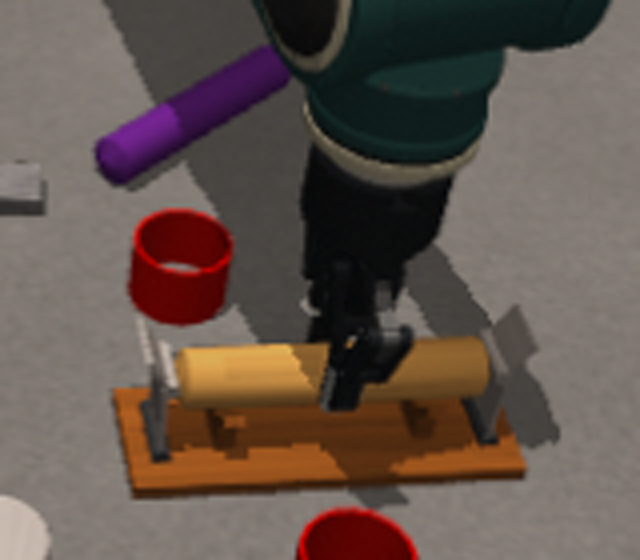

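The pin is in between the clips, with its ends at x=178 and x=488, and only a few mm remain to seat.

send_rows(xyz=[[0,0,-2],[0,0,-4],[0,0,-6],[0,0,-6]], turn=[[0,0,0],[0,0,0],[0,0,0],[0,0,0]], fingers=[1,1,1,1])

```text
t: 14.22
eef_pos: [0.6073, 0.2434, 0.2162]
orientation: [-2.087, -2.348, 0.001]
ft_force: [0.6, -0.8, -1.5]
finger_gap: 0.0337
finger_force: 90.0
```

```bash
python3 -c "
from h import *
s=robot.state();print(s['eef_pos'],s['ft_force'],s['moment'])"
```

```text
[0.60734493 0.24344724 0.21620743] [ 0.58990736 -0.77469439 -1.49158195] [ 0.00861297 -0.02516775 -0.00603411]
```

send_rows(xyz=[[0,0,-1],[0,0,-2],[0,0,-2]], turn=[[0,0,0],[0,0,0],[0,0,0]], fingers=[1,1,1])

```text
t: 14.47
eef_pos: [0.6075, 0.2435, 0.2158]
orientation: [2.087, 2.348, 0.0]
ft_force: [-5.3, -3.3, 9.2]
finger_gap: 0.0335
finger_force: 91.3
```

```bash
python3 -c "
from h import *
s=robot.state();print(s['eef_pos'],s['ft_force'],s['moment'])"
```

```text
[0.60745741 0.24347404 0.21578319] [-5.31433409 -3.30316864  9.24035357] [-0.46075414  0.94137883  0.01332166]
```

It's touching the saddles, with an upward force of about 9 N. I'm opening the fingers and retreating straight up.

send_rows(xyz=[[0,0,0],[0,0,0],[0,0,0],[0,0,0],[0,0,0]], turn=[[0,0,0],[0,0,0],[0,0,0],[0,0,0],[0,0,0]], fingers=[0.4,0,-0.5,-1,-1])

```text
t: 14.88
eef_pos: [0.6074, 0.2435, 0.2146]
orientation: [-2.087, -2.348, 0.0]
ft_force: [0.4, 0.5, -0.3]
finger_gap: 0.0773
finger_force: 0.0
```

send_rows(xyz=[[0,0,0],[0,0,10],[0,0,30],[0,0,60],[0,0,95]], turn=[[0,0,0],[0,0,0],[0,0,0],[0,0,0],[0,0,0]], fingers=[-1,-1,-1,-1,-1])

```text
t: 15.3
eef_pos: [0.6071, 0.2434, 0.31]
orientation: [-2.086, -2.348, 0.003]
ft_force: [-0.0, -0.4, 0.2]
finger_gap: 0.0855
finger_force: 0.0
```

send_rows(xyz=[[-10,0,30],[-40,-10,60],[-75,-20,75],[-110,-30,85],[-140,-40,90]], turn=[[0,0,0],[0,0,0],[0,0,0],[0,0,0],[0,0,0]], fingers=[-1,-1,-1,-1,-1])

```text
t: 15.72
eef_pos: [0.4654, 0.203, 0.4022]
orientation: [2.086, 2.348, 0.004]
ft_force: [0.3, 0.4, 0.6]
finger_gap: 0.0855
finger_force: 0.0
```

send_rows(xyz=[[0,-35,0],[0,-70,0],[0,-105,0],[0,-130,0],[0,-140,0]], turn=[[0,0,0],[0,0,0],[0,0,0],[0,0,0],[0,0,0]], fingers=[-1,-1,-1,-1,-1])

```text
t: 16.13
eef_pos: [0.4669, 0.0611, 0.4008]
orientation: [2.088, 2.345, 0.001]
ft_force: [0.7, 0.6, -0.4]
finger_gap: 0.0854
finger_force: 0.0
```

```bash
python3 - <<'E'
from h import *
for n,W in(("top",(125,135,230,190)),("scene",(300,190,415,262))):
    im=cams.get_image(n);P=pts(im); z=P[...,2]; H,S,V=cv2.split(cv2.cvtColor(im["color"],cv2.COLOR_RGB2HSV))
    m=big(win((z>.048)&(z<.08)&(S>60)&(H<30),W)); q=P[m]; print(n,m.sum(),"pin plane",rect(plane(im,uvs(m),.052)),"top z by y",[np.percentile(q[abs(q[:,1]-y)<.012][:,2],95).round(4) for y in(.17,.21,.25,.29,.31)],"y",q[:,1].min().round(4),q[:,1].max().round(4))
    g=win((S<80)&(z>.05)&(z<.1),W); k,l,s,c=cv2.connectedComponentsWithStats(g.astype(np.uint8))
    for i in range(1,k):
        if s[i,4]>8: r=P[l==i]; print("  grey",s[i,4],c[i].round(0),"mean",r.mean(0).round(4))
    if n=="scene": cv2.imwrite("pics/s7.png",cv2.resize(im["color"][150:310,100:430,::-1],None,fx=2.4,fy=2.4))
E
```

```text
top 793 pin plane (array([607.2, 245.8]), array([ 44.4, 184.4]), 94.8) top z by y [np.float64(0.072), np.float64(0.072), np.float64(0.0722), np.float64(0.0722), np.float64(0.0724)] y 0.152 0.3346
  grey 81 [210. 154.] mean [0.6166 0.1427 0.078 ]
  grey 119 [139. 163.] mean [0.5938 0.3431 0.0776]
scene 1100 pin plane (array([606. , 246.7]), array([ 47.5, 192.6]), 96.59) top z by y [np.float64(0.0704), np.float64(0.0704), np.float64(0.0701), np.float64(0.0704), np.float64(0.0706)] y 0.1528 0.3398
  grey 193 [406. 216.] mean [0.5989 0.3451 0.0761]
  grey 95 [321. 222.] mean [0.6247 0.1451 0.0737]
```

View pics/s7.png

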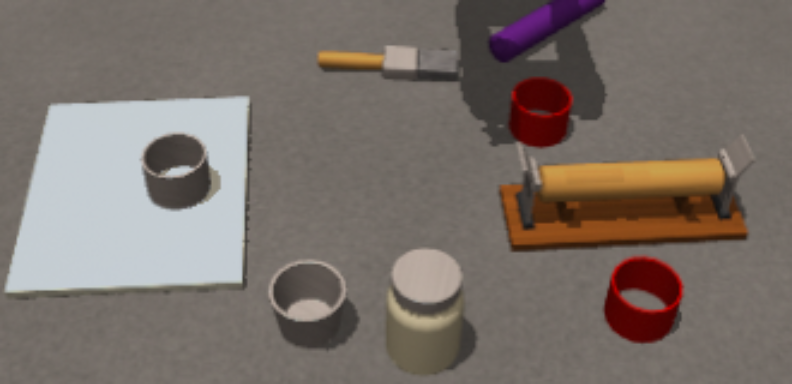

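The pin is level and home: its top is at z≈0.071, so its axis is at about 52–53 mm. Both clips are upright within 0.5 mm of where they started. The cutter stands on the board at (177,170) in the crop, and nothing else has moved.

```bash
python3 -c "
from h import *
print(ticket.close_job())"
```

```text
the job is handed in; nothing more can be done
None
```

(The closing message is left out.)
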